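Hold the chuck release in with the push rod

ROBOT

A 6-joint arm with a two-finger parallel gripper is mounted at the origin on the work surface. World frame = base frame: x ahead of the robot, y to its left, z up, the work surface at z = 0. Lengths are in mm, angles in rad, forces in N, time in s.
With the tool pointing down it reaches from about 350 to 975 mm from the base axis. Payload 7.1 kg.
Tool frame: the origin (TCP) lies at the very end of the fingers, on their centre line; the grasp point (between the pads) lies 19 mm behind it (ctrl.grasp_offset is the distance from the TCP to the grasp point, in mm); z points along the fingers, y is the line along which they close (so a half turn about z gives the same grasp; the last joint's range is limited). The gripper opens to 88 mm and grips with 3 to 60 N. Pads are 20 mm wide; open, the fingers measure 115 mm over their backs; the gripper's body (75 mm by 178 mm) begins 61 mm behind the grasp point.
Start: joints at [-1.209, 0.423, 1.63, -0, 1.089, -0.019], TCP at [232.305, -580.206, 192.075] pointing down, gripper open.
Joint ranges: [-3, 3], [-0.9, 2.11], [0.09, 2.58], [-1.31, 4.45], [0.11, 2.69], [-2.54, 2.54]. Speed limits (rad/s): [2.39, 2.39, 3.01, 3.14, 3.14, 3.14].

INTERFACE

Orientations are given as a rotation vector (axis times angle).
In Python, from workcell import ctrl, viewer, ticket, models gives the robot as it stands.
- The arm moves only by the tool play_rows, never from a script. Its arguments are lists of equal length, an entry for each row: "dp": the shift along the world's x, y, z in mm, a list of three; "yaw": the turn about the world's z in degrees. In form: {"dp": [[tx, ty, tz], ...], "yaw": [yaw, ...]}. A call has 1 to 8 rows; each row shifts and turns the commanded pose from where the row before left it; what a row does not reach is not made up. A row lasts 1/12 s, in which the tool goes at most 41.7 mm and 7.16 degrees, less where a joint would pass 70% of its speed; a pose out of reach is approached as far as the arm can. A call is refused whole if a number of a shift passes 41.7 or a number of a turn 7.16, either way. A call with a gripper value outside its range is refused whole. "gripper" is the closure, from 0 (fully open) to 1 (shut), set as the call begins (left out, the last holds). The fingers move at their own pace and stop on an object; the grip force is fixed at half the most. Time passes only in rows, so rows that do not move let the fingers close. It gives the time, the measured TCP pose, the force, the opening and the grip force at its end, in the units of the state.
- ctrl.get_obs(): the state, without advancing time (a new reading comes with each control period).
- viewer.get_image(name): name is "scene" or "top" or "wrist"; returns a dict with "pixels" (480x640x3 uint8, red, green, blue), "range_z" (480x640 float32, mm along the optical axis (not along the pixel's ray), 0 where there is no reading), "fx", "fy", "cx", "cy" (pixels), "dist_coeffs" ([k1, k2, p1, p2, k3] as OpenCV has them; the pictures are not rectified), "T" (4x4, takes a point from camera to world coordinates); the wrist camera has in their place "hand_eye" (4x4, takes a point from camera to tool coordinates, whose origin is the TCP and whose axes are the flange's). Camera axes: x right, y up, looking along -z (the intrinsics and any distortion apply to the point x, -y, -z); pixel columns grow to the right and rows downward; lengths in mm; the calibration is good to about 2 mm. A picture is of the moment at which its call begins: read the wrist's pose just before it.
- ticket.close_job(): hands the job in; it is judged then, once.
Trained networks look in a picture, given as the dict that the camera call returned (one of the last four; its "shot" number tells which), for a name from the list of things; names that differ only in an ending like _2 or _b are one class to them, and where a whole thing is asked for, a point or a joint stands for the part that bears it (a point fixed in the world has none). Each returns a list of dicts, best first, with "conf" (0 to 1); they miss things now and then, are a little off and sometimes report something else, mostly with a low value. They report only what shows in the picture. A call takes as long as a camera call. They do not tell look-alikes from the thing itself.
- models.look_for(picture, name): "bbox" ([centre column, centre row, width, height] in pixels, round what is visible of it).
- models.landmark_of(picture, name): "location" ([column, row] in pixels: a listed point, or the origin of a listed thing).
The state is a dict: "t": time; "qpos": joint angles; "qvel": joint speeds; "joint_torque": joint torques, N m; "ee_pos": TCP position; "orientation": TCP orientation; "ft_force": force on the tool from outside, world axes, zero at the start; "moment": the same for the moment, N m; "width": finger opening in mm; "grasp_force": force on a finger pad.
Only numpy, scipy, OpenCV 4.12 (cv2) and the standard library are available. Lean on these libraries where they do the work, as an engineer would, in place of code of your own. Each camera call takes 0.05 s, during which the arm holds its last target. There are 200 camera calls.

TASK

Pull the push rod, the tall slim one, up out of the tool stand, and with its steel end press the release pin down inside the guard tube on top of the lathe headstock, 10 mm down (half its stroke), never to the bottom, where the spindle brake bites. Keep holding the rod and keep the pin pressed at 10 mm: finish in that pose, without letting go, so that the pot can be taken off the chuck. Leave the two short tools in the stand and everything else on the table where it is.

Things in the scene. Friction and masses are not known exactly. Their poses are not given: they have to be found in the camera images.
- stand: tool stand: fixed dark hardwood block, 70 (x) x 240 (y) x 90 tall, with three upright holes of 17 diameter along its y axis, at y = -75, 0 and +75. Origin at the centre of its underside, on the table. In each hole hangs one tool, its brass collar on the block's top, its shaft end 10 above the table. At the robot's left or right.
- rod_grip (a point): centre of the push rod's handle, where to grip it: 35 below the handle's top, 29 above the collar, 115 above the steel end. The handle is a straight plain wooden cylinder, 20 diameter, 64 long. z axis along the rod, from the steel end up to the handle.
- rod_tip (a point): centre of the flat steel end of the push rod (12 diameter), 115 below the grip point along the rod's axis
- burnisher_collar (a point): brass collar of a short tool with a fat bulging wooden knob (38 wide), in the stand; its top is 133 above the table. To be left in the stand.
- scraper_collar (a point): brass collar of a second short tool with a bulging wooden knob (34 wide), in the stand; its top is 133 above the table. To be left in the stand.
- headstock: fixed green headstock of a small spinning lathe, 110 wide: base block 55 tall from x = -50 to +110, taller bearing block (130) from x = +57 to +107, then a chuck and a brass pot lying along +x, to x = 240. Origin on the table, below the guard tube's axis; +x points away from the robot, within 0.3 rad. On the opposite side (left or right) from the tool stand.
- bore_mouth (a point): centre of the guard tube's open top. The tube is an upright dark steel tube on the headstock's base block, 38 outer and 26 inner diameter, its mouth 115 above the table; too narrow for a gripper
- pin_top (a point): centre of the flat top of the steel release pin (23 diameter) inside the guard tube; at rest 35 below the tube's mouth, 80 above the table; it goes down with the pin
- pin (a joint): how far the release pin is pressed down, m: 0 at rest (spring-loaded up), 0.020 at the bottom stop. The spring starts at 2.4 N and adds 0.4 N per mm: about 6.4 N at 10 mm. It comes back up when let go.
- pot_middle: small round-bellied brass pot, 90 wide, 77 tall, standing between the stand and the headstock; its origin is the centre of its underside; to be left alone
- pot_side: round-bellied brass pot, 100 wide, 86 tall, on the table at the robot's left; its origin is the centre of its underside; to be left alone
- tin: plain metal can, 60 diameter, 70 tall, in front of the robot, at the middle; its origin is the centre of its underside; to be left alone
- former: turned wooden former, 110 diameter at the foot, 50 tall, at the robot's right; its origin is the centre of its underside; to be left alone
- spanner: steel spanner lying flat beyond the middle pot, pointing away from the robot, about 200 long; to be left alone
- rod: push rod, 150 long, about 0.12 kg: straight wooden handle (20 diameter, 64 long), brass collar (28 diameter, 6 thick), round steel shaft (12 diameter, 80 long). Upright in one of the stand's holes, handle top 160 above the table, 27 above the two short tools. Origin at its steel end, z towards the handle.
Things that resemble listed ones, but are neither listed nor needed, are in the scene too. Leave any pink or purple look-alike of the rod alone. What is shaped like the stand but green or orange is not meant.

How it is judged (in metres and radians):
On the way, in this order (a step that is already met when the one before it is completed fails the run):
1. the push rod is drawn clear out of the stand, held in the gripper (height (world z) of rod_tip above 0.095 m and contact force between rod and stand below 0.1 N and contact force between the fingers and rod above 2 N), for 0.2 s.
2. the release pin is pressed 10 mm down (7 to 13) by the push rod and kept there (value of joint pin between 0.007 and 0.013 m and contact force between rod and pin above 1.5 N and contact force between the fingers and rod above 2 N and horizontal distance between rod_tip and bore_mouth below 0.014 m), for 0.5 s.
At the end, for the whole second after the job is handed in: The robot still holds the push rod; the rod's steel end, inside the guard tube, keeps the release pin pressed 10 mm down (between 7 and 13 mm), at rest, through the last second (all of step 2 and contact force between rod and stand below 0.1 N and velocity of joint pin below 0.01 m/s and linear speed of rod below 0.03 m/s); the arm keeps its last pose, push and grip.
It fails at once if the pin is pushed to the bottom (beyond 17 of its 20 mm) (value of joint pin above 0.017 m).
It fails at once if one of the short tools is lifted or moved more than 15 mm in the stand (distance of any of burnisher_collar, scraper_collar from where it was at the start of the episode above 0.015 m).
It fails at once if something else on the table is moved more than 30 mm (distance of any of pot_middle, pot_side, tin, former, spanner from where it was at the start of the episode above 0.03 m).
It also fails if it takes over 45 s, if anything falls off the work surface, if the arm or the gripper's body presses on something with over 40 N, if the wrist force passes 120 N, or if a joint passes its speed limit or range.

## Working session

There is one attempt and no reset: what is moved stays moved. The work goes in short steps, Python scripts to look and compute and a tool call to move; the robot and the scene stay as the last step left them, time stands still between calls to the robot, and variables do not carry over. Pictures are saved under pics/ and viewed, at most 10 in all, crops included, and the job is handed in when it is done.

Besides the shell and the picture viewer there is one more tool, called after ">>>" as name(argument=value, ...), one argument or row to a line, values as JSON. play_rows: Moves the arm, as the interface text tells. Its arguments: {"type":"object","properties":{"dp":{"type":"array"},"yaw":{"type":"array"},"gripper":{"type":"number"}},"required":["dp","yaw"]}

```bash
mkdir -p pics; cat > h.py <<'E'
import numpy as np, cv2
from scipy.spatial.transform import Rotation as R
from workcell import ctrl, viewer, ticket, models
def shot(name):
    o=ctrl.get_obs(); p=viewer.get_image(name)
    if 'T' in p: T=np.array(p['T'])
    else:
        W=np.eye(4); W[:3,:3]=R.from_rotvec(o['orientation']).as_matrix(); W[:3,3]=o['ee_pos']
        T=W@np.array(p['hand_eye'])
    return p,T
def K(p): return np.array([[p['fx'],0,p['cx']],[0,p['fy'],p['cy']],[0,0,1.]]),np.array(p['dist_coeffs'],float)
def ray(p,T,uv):
    k,d=K(p); x,y=cv2.undistortPoints(np.array([[uv]],float),k,d)[0,0]
    return T[:3,3],T[:3,:3]@np.array([x,-y,-1.])
def at_z(p,T,uv,z):
    o,d=ray(p,T,uv); return o+d*(z-o[2])/d[2]
def at_depth(p,T,uv):
    o,d=ray(p,T,uv); u,v=np.round(uv).astype(int); 
    w=p['range_z'][max(v-1,0):v+2,max(u-1,0):u+2]; w=w[w>0]
    return o+d*np.median(w) if w.size else None
def proj(p,T,X):
    k,d=K(p); c=np.linalg.inv(T)@np.append(X,1); c=c[:3]*[1,-1,-1]
    return cv2.projectPoints(c[None],np.zeros(3),np.zeros(3),k,d)[0][0,0]
def save(p,f,box=None,s=1):
    im=p['pixels'][:,:,::-1]
    if box: im=im[box[1]:box[3],box[0]:box[2]]
    cv2.imwrite('pics/'+f,cv2.resize(im,None,fx=s,fy=s,interpolation=cv2.INTER_CUBIC))
E
python3 - <<'E'
from h import *
Z=dict(stand=0,rod_grip=125,burnisher_collar=96,scraper_collar=96,headstock=0,bore_mouth=115,pin_top=80,pot_middle=0,pot_side=0,tin=0,former=0,spanner=0)
for c in('scene','top'):
    p,T=shot(c); save(p,c+'.png'); print(c,T[:3,3].round())
    for n,z in Z.items():
        for r in models.landmark_of(p,n)[:3]:
            d=at_depth(p,T,r['location'])
            print(n,round(r['conf'],2),np.round(r['location']),at_z(p,T,r['location'],z).round()[:2],None if d is None else d.round())
E
```

```text
scene [1441.  413. 1032.]
stand 0.9 [420. 241.] [297. 235.] [332. 240.  32.]
stand 0.81 [388. 286.] [512. 207.] [548. 215.  39.]
stand 0.68 [413. 380.] [763. 357.] [800. 360.  56.]
rod_grip 0.7 [451. 292.] [577. 375.] [572. 374. 120.]
rod_grip 0.56 [398. 287.] [618. 254.] [618. 254. 126.]
rod_grip 0.52 [253. 214.] [ 536. -192.] [ 515. -206.  105.]
scraper_collar 0.59 [393. 260.] [507. 209.] [524. 213. 113.]
headstock 0.63 [255. 242.] [ 520. -205.] [ 569. -172.   55.]
bore_mouth 0.78 [252. 216.] [ 531. -201.] [ 516. -211.   99.]
pot_middle 0.89 [314. 270.] [544.  -2.] [578.  14.  39.]
pot_side 0.56 [507. 319.] [487. 524.] [536. 518.  53.]
tin 0.64 [346. 236.] [374.  24.] [414.  39.  38.]
former 0.79 [168. 227.] [ 578. -479.] [ 604. -452.   30.]
spanner 0.8 [274. 328.] [771.  -4.] [775.  -1.   6.]
top [3.750e+02 1.000e+00 1.494e+03]
stand 0.73 [271. 247.] [496. 191.] [489. 180.  91.]
stand 0.65 [254. 311.] [287. 238.] [293. 223.  91.]
stand 0.6 [226. 165.] [767. 350.] [743. 329.  91.]
rod_grip 0.63 [238. 234.] [524. 277.] [521. 270. 157.]
rod_grip 0.51 [208. 221.] [561. 367.] [559. 362. 144.]
rod_grip 0.41 [247. 204.] [615. 252.] [623. 259.  84.]
scraper_collar 0.55 [263. 241.] [508. 203.] [505. 197. 134.]
headstock 0.96 [393. 243.] [ 521. -209.] [ 510. -193.  114.]
headstock 0.64 [332. 234.] [544.  -9.] [543.  -9.   3.]
headstock 0.49 [396. 240.] [ 530. -219.] [ 522. -207.   80.]
bore_mouth 0.92 [394. 242.] [ 514. -198.] [ 514. -198.  114.]
pin_top 0.39 [392. 238.] [ 527. -196.] [ 527. -196.   82.]
pot_middle 0.6 [332. 234.] [546. -10.] [545. -10.   3.]
pot_side 0.94 [172. 250.] [479. 513.] [474. 489.  69.]
tin 0.54 [318. 280.] [392.  33.] [391.  32.  72.]
former 0.56 [476. 232.] [ 562. -483.] [ 556. -467.   50.]
former 0.55 [319. 279.] [397.  30.] [396.  29.  72.]
spanner 0.76 [332. 170.] [759.  -5.] [757.  -5.   9.]
spanner 0.33 [388. 243.] [ 519. -193.] [ 513. -185.   64.]
```

View pics/scene.png

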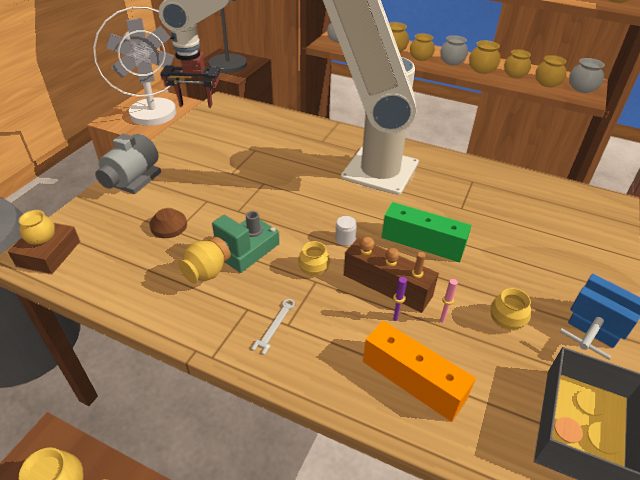

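View pics/top.png

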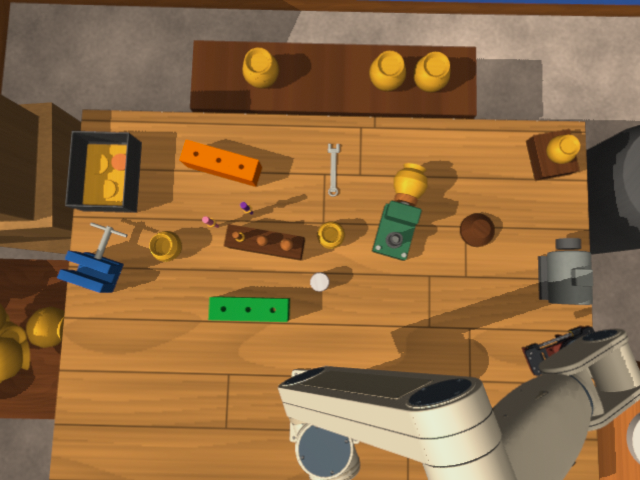

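Candidates for the rod in scene.png: the tan, tall one in the dark stand (418,264), the purple one (400,290) and the pink one (450,292). By the description it is the tan one, which the top picture shows at (238,234). The headstock is at (393,243) in the top picture. I'll check the choice in one close crop.

```bash
python3 - <<'E'
from h import *
p,T=shot('scene'); save(p,'crop.png',(330,220,480,330),5)
for uv in[(418,258),(402,283),(451,284)]: print('scene top',uv,at_depth(p,T,uv))
p,T=shot('top'); 
for n,z in(('burnisher_collar',96),('scraper_collar',96),('rod_grip',125)):
    for r in models.look_for(p,n): print(n,r)
# stand rectangle at z~90 via depth
h,w=p['range_z'].shape; pts=[]
for v in range(215,265):
    for u in range(215,312):
        X=at_depth(p,T,(u,v))
        if X is not None and 86<X[2]<94: pts.append(X[:2])
r=cv2.minAreaRect(np.float32(pts)); print(len(pts),r)
for v in range(215,265):
    pass
Q=[]
for v in range(190,265):
    for u in range(195,312):
        X=at_depth(p,T,(u,v))
        if X is not None and X[2]>140: Q.append((u,v,*X.round()))
print(Q)
o=ctrl.get_obs(); print(o['ee_pos'],R.from_rotvec(o['orientation']).as_matrix().round(3),o['width'],o['t'])
E
```

```text
scene top (418, 258) [528.73418657 273.5243366  152.19488281]
scene top (402, 283) [619.38279712 262.74589438 145.66849269]
scene top (451, 284) [572.50481353 368.60122088 146.3022062 ]
scraper_collar {'bbox': [264.0, 239.9, 7.7, 10.6], 'conf': 0.41}
scraper_collar {'bbox': [332.9, 168.7, 14.4, 57.5], 'conf': 0.24}
rod_grip {'bbox': [211.4, 222.5, 18.0, 10.6], 'conf': 0.59}
rod_grip {'bbox': [245.5, 210.6, 11.8, 13.3], 'conf': 0.48}
1411 ((507.6688232421875, 205.23257446289062), (240.40235900878906, 70.01691436767578), 81.81375122070312)
[(241, 202, np.float64(618.0), np.float64(267.0), np.float64(148.0)), (242, 202, np.float64(618.0), np.float64(264.0), np.float64(147.0)), (243, 202, np.float64(618.0), np.float64(261.0), np.float64(147.0)), (244, 202, np.float64(618.0), np.float64(258.0), np.float64(145.0)), (240, 203, np.float64(614.0), np.float64(270.0), np.float64(148.0)), (241, 203, np.float64(614.0), np.float64(266.0), np.float64(152.0)), (242, 203, np.float64(614.0), np.float64(263.0), np.float64(152.0)), (243, 203, np.float64(614.0), np.float64(260.0), np.float64(151.0)), (24
[... 7300 characters left out ...]
4(157.0)), (234, 237, np.float64(511.0), np.float64(280.0), np.float64(158.0)), (235, 237, np.float64(511.0), np.float64(277.0), np.float64(159.0)), (236, 237, np.float64(511.0), np.float64(274.0), np.float64(159.0)), (237, 237, np.float64(511.0), np.float64(272.0), np.float64(154.0)), (238, 237, np.float64(512.0), np.float64(271.0), np.float64(146.0)), (235, 238, np.float64(508.0), np.float64(279.0), np.float64(152.0)), (236, 238, np.float64(509.0), np.float64(276.0), np.float64(152.0)), (237, 238, np.float64(509.0), np.float64(274.0), np.float64(145.0))]
[ 232.32259741 -580.19682027  192.08644623] [[ 0.928  0.372 -0.   ]
 [ 0.372 -0.928  0.   ]
 [-0.    -0.    -1.   ]] 87.668907477906 1.55
```

View pics/crop.png

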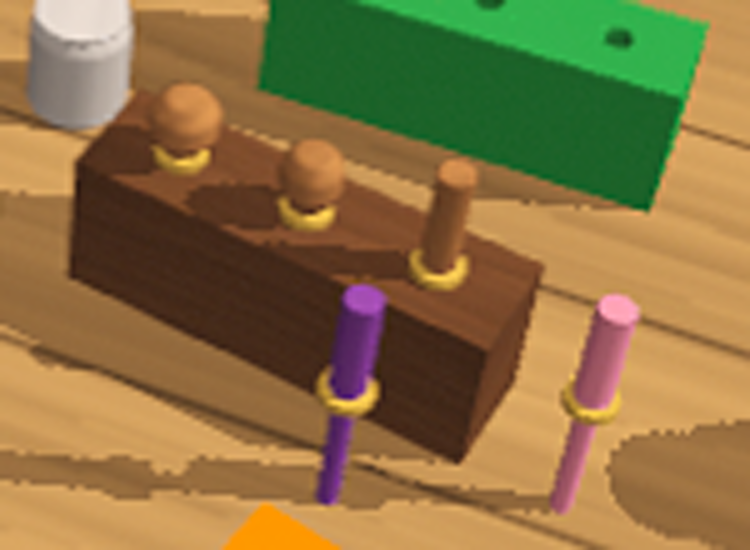

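The crop shows the tan slim rod in the dark stand's +y hole, its top at (457,170) in the crop, and two bulging knobs beside it. The purple and pink look-alikes stand in front. The stand rectangle puts the rod at (518.4, 279.5), and the depth cluster for the rod top agrees, at about (518, 278, 159). I'll close the fingers across the row, which takes a +60° turn.

>>> play_rows(
  dp=[
    [6,18,32],
    [12,36,32],
    [12,36,32],
    [12,36,32],
    [12,36,0],
    [12,36,0],
    [12,36,0],
    [12,36,0],
  ],
  yaw=[3,3,3,3,3,3,3,3],
  gripper=0.4,
)

```text
t: 2.22
ee_pos: [316.7, -325.9, 305.0]
orientation: [2.892, 1.226, 0.001]
ft_force: [0.9, -0.1, -0.5]
width: 52.7
grasp_force: 0.0
```

>>> play_rows(
  dp=[
    [12,36,0],
    [12,36,0],
    [12,36,0],
    [12,36,0],
    [12,36,0],
    [12,36,0],
    [12,36,0],
    [12,36,0],
  ],
  yaw=[3,3,3,3,3,3,3,3],
)

```text
t: 2.88
ee_pos: [412.7, -37.7, 305.0]
orientation: [2.573, 1.801, 0.001]
ft_force: [-0.1, -0.8, 0.5]
width: 53.0
grasp_force: 0.0
```

>>> play_rows(
  dp=[
    [12,36,0],
    [12,36,0],
    [12,36,0],
    [12,36,0],
    [12,36,0],
    [12,36,0],
    [12,36,0],
    [0,0,0],
  ],
  yaw=[3,3,3,3,0,0,0,0],
)

```text
t: 3.55
ee_pos: [498.1, 217.8, 304.6]
orientation: [-2.37, -2.061, -0.004]
ft_force: [-0.4, -0.8, -0.3]
width: 52.9
grasp_force: 0.0
```

```bash
python3 - <<'E'
from h import *
p,T=shot('wrist'); save(p,'w1.png'); print(T.round(2))
for X in([518,279.5,160],[518,279.5,125]): print(proj(p,T,np.array(X)))
for n in('rod_grip','scraper_collar','burnisher_collar'):
  for r in models.landmark_of(p,n): print(n,r,at_depth(p,T,r['location']))
o=ctrl.get_obs(); print(o['ee_pos'],R.from_rotvec(o['orientation']).as_matrix().round(3))
E
```

```text
[[ 9.9000e-01  1.3000e-01  4.0000e-02  5.0822e+02]
 [-1.4000e-01  9.6000e-01  2.6000e-01  2.8911e+02]
 [-0.0000e+00 -2.6000e-01  9.7000e-01  4.9738e+02]
 [ 0.0000e+00  0.0000e+00  0.0000e+00  1.0000e+00]]
[330.40204744 157.95585917]
[329.2872855  157.10409967]
rod_grip {'location': [326.6, 154.7], 'conf': 0.89} [514.91700801 282.8823857  159.77641167]
rod_grip {'location': [359.1, 55.5], 'conf': 0.73} [555.84514461 364.76883175 145.79982684]
rod_grip {'location': [417.3, 159.7], 'conf': 0.72} [600.59016085 266.0665511  148.47005486]
scraper_collar {'location': [326.6, 212.0], 'conf': 0.71} [507.67660117 217.86682142  91.11160196]
scraper_collar {'location': [328.9, 226.6], 'conf': 0.58} [508.0533565  209.6131091  133.32320975]
scraper_collar {'location': [327.5, 154.3], 'conf': 0.56} [515.77935403 283.12792629 160.11175248]
burnisher_collar {'location': [327.7, 282.5], 'conf': 0.62} [498.34740215 145.37315211 126.85985501]
[496.01122331 211.72321874 304.41588931] [[ 0.142  0.99  -0.001]
 [ 0.99  -0.142 -0.001]
 [-0.001 -0.001 -1.   ]]
```

View pics/w1.png

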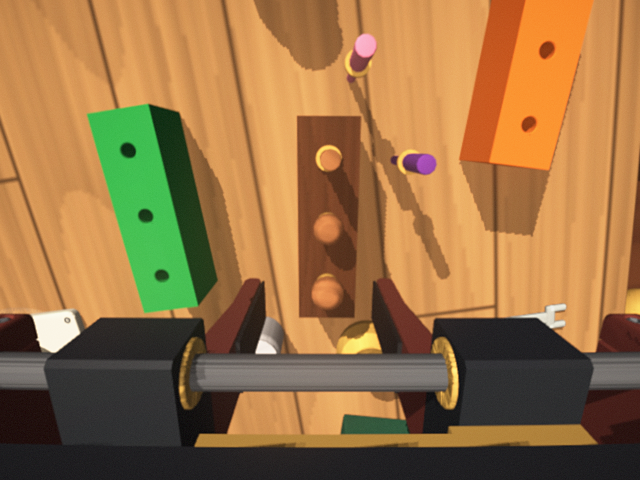

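Wrist picture: the rod top is at (330,158), exactly where (518, 279.5) projects to, with the knobs behind it in line and the purple rod clear at (425,163). I'll move above the rod.

>>> play_rows(
  dp=[
    [7,22,0],
    [7,23,0],
    [8,23,0],
    [0,0,-30],
    [0,0,-30],
    [0,0,-30],
    [0,0,0],
    [0,0,0],
  ],
  yaw=[0,0,0,0,0,0,0,0],
)

```text
t: 4.42
ee_pos: [517.7, 278.7, 214.1]
orientation: [-2.375, -2.055, 0.005]
ft_force: [0.2, -0.5, 0.2]
width: 52.6
grasp_force: 0.0
```

```bash
python3 - <<'E'
from h import *
p,T=shot('wrist'); save(p,'w2.png',(200,100,520,400),2)
print([proj(p,T,np.array([518.4,279.5,z])).round() for z in(160,125)])
o=ctrl.get_obs(); print(o['ee_pos'],o['width'])
P=[]
for v in range(100,470):
  for u in range(260,400):
    if p['range_z'][v,u]>0:
      X=at_depth(p,T,(u,v))
      if 155<X[2]<165 and np.hypot(X[0]-518,X[1]-280)<30: P.append(X)
P=np.array(P); print(len(P)); print(P.mean(0),P.min(0),P.max(0))
E
```

```text
[array([319., 250.]), array([319., 238.])]
[519.0155808  279.58033965 215.82383162] 52.70497517857256
566
[518.17175856 278.99579992 159.69180428] [508.30090384 268.91885116 155.22724277] [527.61515729 287.8048447  160.73009681]
```

View pics/w2.png

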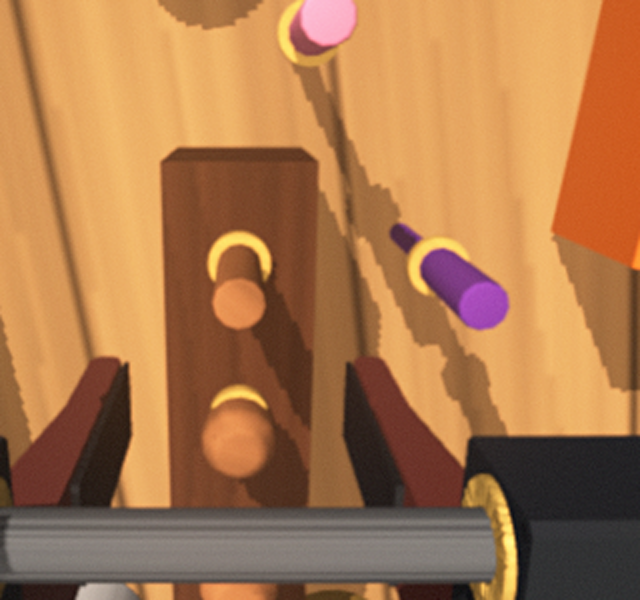

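The rod top is centred at (518.2, 279.0, 160), at crop (238,303), and the TCP is within 1 mm of it. Descending 109 mm.

>>> play_rows(
  dp=[
    [0,0,-22],
    [0,0,-22],
    [0,0,-22],
    [0,0,-22],
    [0,0,-15],
    [0,0,-6],
    [0,0,0],
    [0,0,0],
  ],
  yaw=[0,0,0,0,0,0,0,0],
)

```text
t: 5.13
ee_pos: [519.8, 280.8, 107.5]
orientation: [2.374, 2.056, 0.004]
ft_force: [0.1, -0.2, -0.0]
width: 52.7
grasp_force: 0.0
```

>>> play_rows(
  dp=[
    [0,0,0],
    [0,0,0],
    [0,0,0],
    [0,0,0],
    [0,0,0],
    [0,0,0],
    [0,0,0],
    [0,0,0],
  ],
  yaw=[0,0,0,0,0,0,0,0],
  gripper=1,
)

```text
t: 5.8
ee_pos: [518.6, 280.5, 105.9]
orientation: [-2.374, -2.057, -0.0]
ft_force: [-1.4, 0.7, 3.9]
width: 19.1
grasp_force: 30.0
```

>>> play_rows(
  dp=[
    [0,0,10],
    [0,0,20],
    [0,0,20],
    [0,0,20],
    [0,0,20],
    [0,0,20],
    [0,0,20],
    [0,0,20],
  ],
  yaw=[0,0,0,0,0,0,0,0],
)

```text
t: 6.47
ee_pos: [518.3, 280.3, 257.0]
orientation: [2.374, 2.057, -0.0]
ft_force: [0.2, 0.1, -1.2]
width: 19.6
grasp_force: 30.0
```

>>> play_rows(
  dp=[
    [0,0,10],
    [0,0,0],
    [0,0,0],
    [0,0,0],
    [0,0,0],
  ],
  yaw=[0,0,0,0,0],
)

```text
t: 6.88
ee_pos: [517.7, 280.0, 264.1]
orientation: [-2.374, -2.057, 0.004]
ft_force: [0.1, 0.2, -1.2]
width: 19.4
grasp_force: 30.0
```

```bash
python3 - <<'E'
from h import *
o=ctrl.get_obs(); print(o['ee_pos'],o['width'],o['ft_force'])
p,T=shot('top')
for n,z in(('bore_mouth',115),('pin_top',80)):
  for r in models.landmark_of(p,n): print(n,r,at_z(p,T,r['location'],z))
P=[]
for v in range(190,265):
  for u in range(365,425):
    X=at_depth(p,T,(u,v))
    if X is not None and 108<X[2]<120: P.append(X)
P=np.array(P);Q=P[np.hypot(P[:,0]-517,P[:,1]+199)<40];print(len(Q),Q.min(0),Q.max(0),cv2.minEnclosingCircle(np.float32(Q[:,:2])))
p,T=shot('scene'); save(p,'s2.png',(330,180,480,300),5)
for n in('rod_grip','rod_tip','bore_mouth'):
  for r in models.landmark_of(p,n)[:3]: print(n,r,at_z(p,T,r['location'],115))
print(proj(p,T,np.array([518.5,280,260])),proj(p,T,np.array([518.5,280,160])))
E
```

```text
[517.72431128 280.01588422 264.08766859] 19.3684067835861 [ 0.08000596  0.21492343 -1.19981784]
bore_mouth {'location': [395.1, 239.0], 'conf': 0.78} [ 521.57304622 -200.01319494  115.        ]
pin_top {'location': [396.3, 239.9], 'conf': 0.48} [ 522.58254863 -208.87708991   80.        ]
67 [ 506.40859424 -218.62005071  108.49058795] [ 543.22531563 -184.28861622  116.49769061] ((524.7960205078125, -201.66246032714844), 18.935588836669922)
rod_grip {'location': [429.9, 218.3], 'conf': 0.83} [323.11407939 251.8563677  115.        ]
rod_grip {'location': [450.0, 291.8], 'conf': 0.6} [567.81552881 371.13295657 115.        ]
rod_grip {'location': [398.4, 287.6], 'conf': 0.58} [609.09657955 254.36326655 115.        ]
rod_tip {'location': [439.7, 323.1], 'conf': 0.64} [671.01088268 373.52538459 115.        ]
rod_tip {'location': [395.3, 318.0], 'conf': 0.53} [700.78382113 277.51956897 115.        ]
rod_tip {'location': [421.1, 252.0], 'conf': 0.48} [465.21387557 268.46211648 115.        ]
bore_mouth {'location': [251.0, 214.6], 'conf': 0.56} [ 528.87792491 -204.30266515  115.        ]
[428.80880106 223.26701571] [422.20973754 253.92229306]
```

View pics/s2.png

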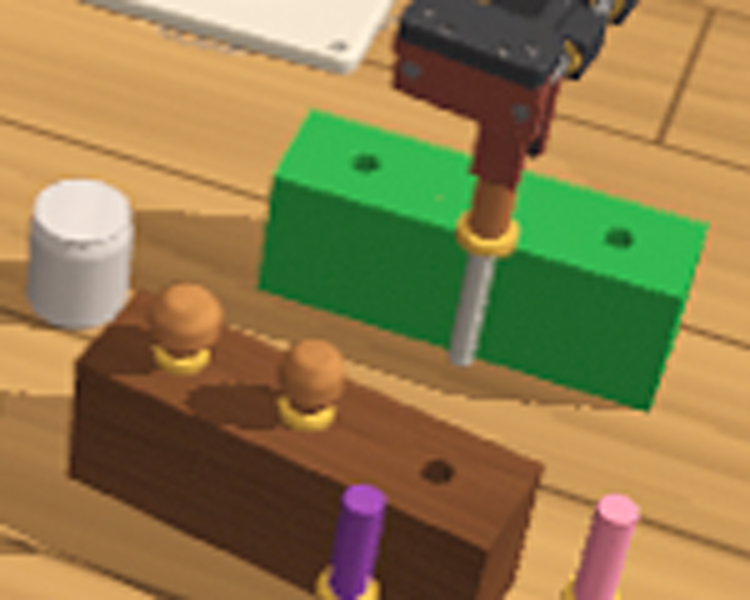

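The rod hangs straight in the gripper, with its steel end at scene (422,252), as expected for z≈168. The hole it came from is empty and both knobs are undisturbed. I'll carry it past the tube (rough estimate (523, -201)) and look from close by.

>>> play_rows(
  dp=[
    [0,-18,0],
    [0,-36,0],
    [0,-36,0],
    [0,-36,0],
    [0,-36,0],
    [0,-36,0],
    [0,-36,0],
    [0,-36,0],
  ],
  yaw=[0,0,0,0,0,0,0,0],
)

```text
t: 7.9
ee_pos: [518.3, 8.8, 265.9]
orientation: [2.374, 2.057, 0.001]
ft_force: [1.1, -0.1, -0.9]
width: 19.0
grasp_force: 30.0
```

>>> play_rows(
  dp=[
    [0,-36,0],
    [0,-36,0],
    [0,-36,0],
    [0,-36,0],
    [0,-36,0],
    [0,-36,0],
    [4,-36,0],
    [0,-18,0],
  ],
  yaw=[0,0,0,0,0,0,0,0],
)

```text
t: 8.57
ee_pos: [522.7, -263.4, 265.8]
orientation: [2.375, 2.054, -0.0]
ft_force: [0.7, 0.0, -0.6]
width: 19.5
grasp_force: 30.0
```

>>> play_rows(
  dp=[
    [0,0,0],
    [0,0,0],
    [0,0,0],
    [0,0,0],
  ],
  yaw=[0,0,0,0],
)

```text
t: 8.9
ee_pos: [522.5, -258.3, 265.6]
orientation: [-2.373, -2.058, -0.0]
ft_force: [0.5, -0.1, -0.8]
width: 19.2
grasp_force: 30.0
```

```bash
cat > tube.py <<'E'
from h import *
import sys
p,T=shot('wrist'); save(p,sys.argv[1])
o=ctrl.get_obs(); print(o['ee_pos'],o['orientation'],o['width'],o['ft_force'])
for n,z in(('bore_mouth',115),('pin_top',80),('rod_tip',0)):
  for r in models.landmark_of(p,n)[:2]: print(n,r,at_z(p,T,r['location'],z) if z else '',at_depth(p,T,r['location']))
P=[];B=[]
for v in range(0,480):
  for u in range(150,500):
    if p['range_z'][v,u]>0:
      X=at_depth(p,T,(u,v))
      if np.hypot(X[0]-523,X[1]+201)<35:
        if 111<X[2]<119: P.append(X)
        if 74<X[2]<86: B.append(X)
for A in(P,B):
  A=np.array(A)
  if len(A)>5: print(len(A),A.mean(0),A.min(0),A.max(0),cv2.minEnclosingCircle(np.float32(A[:,:2])))
for z,r in((115,13),(115,19)): print(z,r,[proj(p,T,np.array([523+dx,-201+dy,z])).round().tolist() for dx,dy in((r,0),(-r,0),(0,r),(0,-r))])
E
python3 tube.py w3.png
```

```text
[ 522.52801913 -258.26341042  265.69956034] [-2.37255455e+00 -2.05874431e+00 -1.32001842e-04] 19.56168750508564 [ 0.76060933 -0.00817667 -0.87691475]
bore_mouth {'location': [313.1, 168.8], 'conf': 0.89} [ 524.86378296 -204.63879592  115.        ] [ 524.03438377 -206.4666972    80.14581122]
pin_top {'location': [315.2, 166.0], 'conf': 0.8} [ 526.61374526 -203.95363206   80.        ] [ 526.61514162 -203.94986473   80.08229061]
rod_tip {'location': [319.5, 242.4], 'conf': 0.56}  [ 523.57047538 -255.80098542  195.28010902]
672 [ 524.55807885 -202.45517012  114.52816995] [ 505.87305724 -221.29807747  111.19792135] [ 543.15422352 -184.19100852  116.00947251] ((524.404541015625, -202.61988830566406), 18.990671157836914)
443 [ 523.9387819  -202.86954525   79.73949626] [ 511.68299495 -215.29497856   74.15858066] [ 537.34442492 -190.63386136   85.95651535] ((524.4453125, -202.88368225097656), 12.962955474853516)
115 13 [[324.0, 163.0], [297.0, 167.0], [309.0, 151.0], [313.0, 179.0]]
115 19 [[331.0, 162.0], [291.0, 168.0], [308.0, 145.0], [314.0, 185.0]]
```

View pics/w3.png

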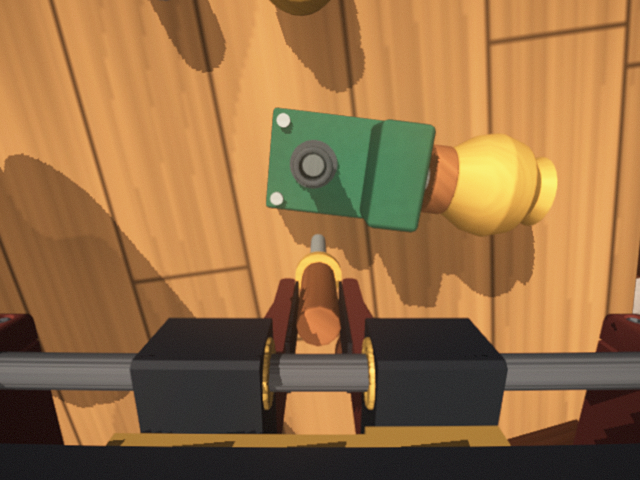

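The wrist picture shows the tube at (313,165) and the rod's tip at (318,237). The depth circle fits give a tube centre of (524.5, -202.7) with radii 19 and 13 and the pin top at z≈80, all as specified. I'll move over the tube and stop the tip just above the mouth.

>>> play_rows(
  dp=[
    [2,14,0],
    [0,20,0],
    [0,15,0],
    [0,7,-12],
    [0,0,-15],
    [0,0,-15],
    [0,0,0],
    [0,0,0],
  ],
  yaw=[0,0,0,0,0,0,0,0],
)

```text
t: 9.77
ee_pos: [524.2, -202.5, 223.3]
orientation: [-2.372, -2.057, 0.001]
ft_force: [-0.2, -0.1, -0.5]
width: 19.6
grasp_force: 30.0
```

```bash
python3 - <<'E'
from h import *
p,T=shot('wrist'); o=ctrl.get_obs(); e=np.array(o['ee_pos']); print(e,o['orientation'],o['width'],o['ft_force'])
S=[];P=[]
for v in range(0,480):
  for u in range(200,440):
    if p['range_z'][v,u]>0:
      X=at_depth(p,T,(u,v))
      if 119<X[2]<e[2]-52 and np.hypot(*(X-e)[:2])<15: S.append(X)
      if 112<X[2]<118 and np.hypot(X[0]-524.5,X[1]+202.7)<24: P.append(X)
S=np.array(S);P=np.array(P); print('tube',len(P),cv2.minEnclosingCircle(np.float32(P[:,:2])) if len(P)>5 else '')
for z in range(118,195,6):
  m=S[(S[:,2]>=z)&(S[:,2]<z+6)]
  if len(m)>3: print(z,len(m),m.min(0).round(1),m.max(0).round(1))
print([proj(p,T,np.array([e[0],e[1],e[2]-z])).round().tolist() for z in(96,46)])
save(p,'w4.png',(200,100,440,300),3)
p,T=shot('scene'); print('scene tip pred',proj(p,T,e-[0,0,96]),'mouth',proj(p,T,np.array([524.5,-202.7,115]))); save(p,'s4.png',(200,150,320,250),6)
E
```

```text
[ 524.76972163 -202.96929529  224.14193737] [2.37361526e+00 2.05797555e+00 1.57745000e-04] 19.279461125025506 [-0.48049299 -0.0069496  -0.34797445]
tube 660 ((524.5284423828125, -202.78094482421875), 18.917591094970703)
130 26 [ 517.6 -204.6  130.2] [ 529.1 -199.2  135.7]
136 27 [ 517.8 -204.2  136.1] [ 529.1 -199.1  141.7]
142 22 [ 518.  -203.7  142.1] [ 529.1 -199.   147.9]
148 30 [ 518.1 -203.4  148. ] [ 529.  -198.9  153.9]
154 33 [ 518.4 -205.7  154.1] [ 529.3 -199.1  159.8]
160 29 [ 518.5 -202.8  160. ] [ 529.  -199.2  165.7]
166 36 [ 518.8 -203.3  166.1] [ 529.5 -198.9  171.8]
[[319.0, 238.0], [320.0, 256.0]]
scene tip pred [251.82435994 210.26157245] mouth [252.2952918  213.85735712]
```

View pics/w4.png

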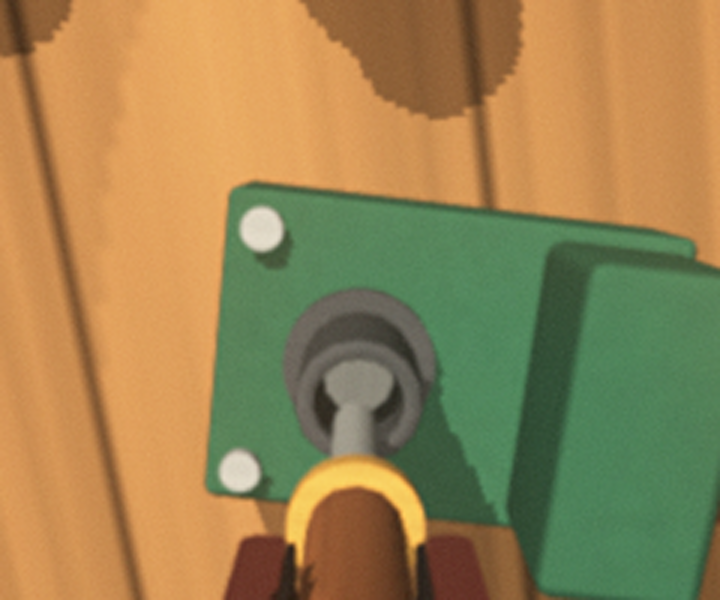

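View pics/s4.png

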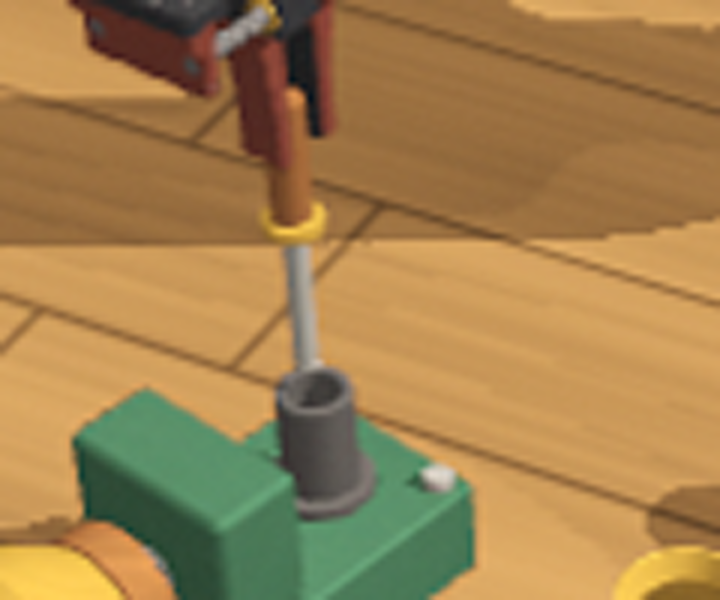

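The shaft axis is at about (523.3, -205.2) and the tube at (524.5, -202.8), so the tip needs about (+1, +2). The tip is at z≈128. In the wrist crop the shaft overhangs the tube at (355,430), and in the scene crop it sits just above and behind the mouth at (315,375). Correcting, then descending to just above the pin.

>>> play_rows(
  dp=[
    [1,2,0],
    [0,0,-8],
    [0,0,-10],
    [0,0,-10],
    [0,0,-8],
    [0,0,-4],
    [0,0,0],
    [0,0,0],
  ],
  yaw=[0,0,0,0,0,0,0,0],
)

```text
t: 10.53
ee_pos: [525.4, -201.6, 183.2]
orientation: [-2.374, -2.057, 0.001]
ft_force: [-0.1, 0.1, -0.8]
width: 19.3
grasp_force: 30.0
```

>>> play_rows(
  dp=[
    [0,0,0],
    [0,0,0],
    [0,0,0],
    [0,0,0],
  ],
  yaw=[0,0,0,0],
)

```text
t: 10.87
ee_pos: [525.7, -201.6, 184.0]
orientation: [2.374, 2.057, 0.0]
ft_force: [-0.3, 0.5, -0.8]
width: 19.1
grasp_force: 30.0
```

>>> play_rows(
  dp=[
    [0,0,-2],
    [0,0,-2],
    [0,0,-2],
    [0,0,0],
    [0,0,0],
    [0,0,0],
  ],
  yaw=[0,0,0,0,0,0],
)

```text
t: 11.37
ee_pos: [525.5, -201.6, 177.6]
orientation: [-2.374, -2.057, 0.0]
ft_force: [0.1, 0.5, -1.6]
width: 19.1
grasp_force: 30.0
```

>>> play_rows(
  dp=[
    [0,0,-2],
    [0,0,0],
    [0,0,0],
    [0,0,0],
    [0,0,0],
    [0,0,0],
  ],
  yaw=[0,0,0,0,0,0],
)

```text
t: 11.87
ee_pos: [525.8, -201.6, 175.9]
orientation: [2.374, 2.057, 0.0]
ft_force: [0.9, 0.2, 1.3]
width: 19.4
grasp_force: 30.0
```

>>> play_rows(
  dp=[
    [0,0,-2],
    [0,0,0],
    [0,0,0],
    [0,0,0],
    [0,0,0],
    [0,0,0],
  ],
  yaw=[0,0,0,0,0,0],
)

```text
t: 12.37
ee_pos: [525.6, -201.6, 173.7]
orientation: [2.374, 2.057, 0.0]
ft_force: [1.5, -0.4, 2.0]
width: 19.3
grasp_force: 30.0
```

>>> play_rows(
  dp=[
    [0,0,-2],
    [0,0,0],
    [0,0,0],
    [0,0,0],
    [0,0,0],
    [0,0,0],
  ],
  yaw=[0,0,0,0,0,0],
)

```text
t: 12.87
ee_pos: [525.6, -201.6, 171.7]
orientation: [2.374, 2.057, 0.0]
ft_force: [0.4, -0.3, 1.8]
width: 19.2
grasp_force: 30.0
```

Contact came at TCP z≈176, as expected, so 10 mm of press is z≈166.

>>> play_rows(
  dp=[
    [0,0,-2],
    [0,0,0],
    [0,0,-2],
    [0,0,0],
    [0,0,0],
    [0,0,0],
  ],
  yaw=[0,0,0,0,0,0],
)

```text
t: 13.37
ee_pos: [525.6, -201.6, 167.7]
orientation: [2.374, 2.057, 0.0]
ft_force: [-0.1, -0.1, 4.5]
width: 19.3
grasp_force: 30.0
```

>>> play_rows(
  dp=[
    [0,0,-2],
    [0,0,0],
    [0,0,0],
    [0,0,0],
    [0,0,0],
    [0,0,0],
    [0,0,0],
    [0,0,0],
  ],
  yaw=[0,0,0,0,0,0,0,0],
)

```text
t: 14.03
ee_pos: [525.6, -201.6, 165.8]
orientation: [2.374, 2.057, 0.0]
ft_force: [0.6, 0.1, 5.6]
width: 19.6
grasp_force: 30.0
```

```bash
python3 - <<'E'
from h import *
F=[];Zs=[];C=[]
for i in range(12):
  p,T=shot('wrist'); o=ctrl.get_obs(); F.append(o['ft_force']); Zs.append(o['ee_pos']); e=np.array(o['ee_pos'])
  if i<4:
    S=[];B=[]
    for v in range(150,480):
      for u in range(240,400):
        if p['range_z'][v,u]>0:
          X=at_depth(p,T,(u,v)); r=np.hypot(*(X-e)[:2])
          if 117<X[2]<145 and r<11: S.append(X)
          if e[2]-52<X[2]<e[2]-44 and 11.5<r<15: C.append(X[2]-e[2])
    if S: S=np.array(S); print('shaft',len(S),S.min(0),S.max(0))
print(np.mean(F,0),np.std(F,0),np.mean(Zs,0),'collar top rel', np.median(C) if C else None, o['width'],o['grasp_force'])
E
```

```text
shaft 18 [ 521.27256859 -199.60634291  117.17846709] [ 529.12461653 -198.06111854  121.66626889]
shaft 18 [ 522.84221718 -199.58802672  117.54165131] [ 529.15352647 -198.27424111  120.69500407]
shaft 18 [ 522.93121433 -202.24182551  117.17225166] [ 534.35796086 -198.14227295  122.02648945]
shaft 19 [ 521.35514899 -199.72127755  117.01503703] [ 529.11903675 -198.21659145  121.85311519]
[ 0.51744554 -0.08794291  5.0584904 ] [0.43523199 0.27224308 0.30646879] [ 525.62931751 -201.58812077  165.83512592] collar top rel -50.98450777680519 19.27072821483336 30.000604391098022
```

Force 5.1 N plus the rod's weight of about 1.1 N gives about 6.2 N, so the pin is down about 9.5–10 mm. That agrees with the height, and everything is at rest.

```bash
python3 -c "
from workcell import ticket
print(ticket.close_job())"
```

```text
the job is handed in; nothing more can be done
None
```

I've handed the job in with the rod still gripped and the pin held about 10 mm down, at rest; no verdict came back. By force it is 9.5 mm and by height 10 mm. The two short tools looked untouched after the lift.

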